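# Advance the stem in the explant slicer by four clicks

### The job

Get the explant slicer ready for its next, 4 mm slice: loosen the lobed clamp knob on top of the feed dial (it has a left-hand thread, so it loosens clockwise; about a quarter turn), then turn the black fluted dial clockwise by exactly four clicks from where it stands, and tighten the clamp knob fully again. Keep off the knife arm and leave the glass dish and the culture jar beside the slicer where they stand.

Things in the scene. Friction and masses are not known exactly. Their poses are not given: they have to be found in the camera images.
- slicer: The explant slicer, a white-enamelled bench instrument, fixed. Origin: centre of its underside. Base plate 140 (x) x 290 (y) mm; at its -y end the gear case, 124 x 124 mm, 90 mm high, with dial and clamp knob on top on one vertical axis at x = 0, y = -75 mm in this frame; toward +y follow a carriage with a vice holding a green stem and the raised knife arm.
- knife_arm: Aluminium knife arm, 120 mm long with a blade and a black ball grip, fixed in its raised position toward the slicer's +y end, 165 mm from the dial's axis; highest point 196 mm above the worktop. Origin at its pivot. Not to be touched.
- feed_dial (a joint): Turning of the feed dial in rad, growing clockwise from above; 0 at the start, in a notch. 18 notches a turn: one click is 20 degrees (0.349 rad) and feeds the stem 1 mm. Leaving a notch takes 0.33 Nm; past half way the dial drops into the next by itself when let go. Stops at -1.22 and +2.62. Locked while the clamp knob is tight: do not force.
- dial_grip (a point): On the dial's axis, 110 mm above the worktop, mid-height of the black fluted drum (56 mm in diameter, free from 97 to 120 mm above the worktop). Below it lies the flat graduated ring, 77 mm in diameter, its top 97 mm up. To be gripped from above with the fingers either side of the clamp knob, at any yaw; axes turn with the dial.
- clamp_knob (a joint): Turning of the clamp knob in rad, growing clockwise from above, which loosens it (left-hand thread). 0 is fully tight, against a stop; it starts at 0 to 0.06; from about 0.5 the dial is free; it stops at 1.9. Stiff to turn (0.15 Nm), stays where it is left. It does not turn with the dial.
- clamp_grip (a point): On the same vertical axis, 134 mm above the worktop, mid-height of the dark steel six-lobed clamp knob: 42 mm across two facing lobes, 38 mm across lobe pairs, from 125 to 142 mm above the worktop (nut on top ends at 146 mm); the drum's top is 4 mm below it. One pair of lobes lies along this point's x axis, the others every 60 degrees; turns with the knob.
- stem_end (a point): The end of the green stem in the carriage, 16 mm in diameter, which moves 1 mm toward the knife for each click.
- petri_dish: Bystander: a glass dish with leaf cuttings, 87 mm in diameter, 14 mm high, loose in front of the slicer. Origin under its centre.
- culture_jar: Bystander: a culture jar with a screw cap, 66 mm in diameter, 95 mm high, loose beside the gear case, 135 to 165 mm from the dial's axis. Origin under its centre.
- forceps: Bystander: steel forceps, 151 mm long, 9 mm high, lying in front of the slicer's gear case. Origin under the middle.
- long_tick (a point): The long tick on the aluminium graduated ring under the drum, 35 mm from the dial's axis; 18 ticks, one a click. The ring is a zero-set ring: it rides round with the dial, but was last set at any angle, so count from where it stands against the small fixed dark index on the gear case's top at the robot's side.
- zero_ring (a joint): Angle of the graduated ring on the dial, rad, clockwise from above; any value at the start. Nothing to be done with it.

How it is judged:
By the outcome, as a careful person would: the job done as asked, in the order asked, and still so for the second after the job is handed in, with the robot touching nothing.
It also fails if it takes over 45 s, if anything falls off the work surface, if the arm or the gripper's body presses on something with over 40 N, if the wrist force passes 120 N, or if a joint passes its speed limit or range.

### The arm

A 6-joint arm with a two-finger parallel gripper is mounted at the origin on a cart in front of the work surface, level with it; the furniture and walls round the work are solid. World frame = base frame: x ahead of the robot, y to its left, z up, the work surface at z = 0. Lengths are in mm, angles in degrees, forces in N, time in s.
With the tool pointing down it reaches from about 350 to 850 mm from the base axis. Payload 8.1 kg.
Tool frame: the origin (TCP) lies at the very end of the fingers, on their centre line; the grasp point (between the pads) lies 19 mm behind it; z points along the fingers, y is the line along which they close (so a half turn about z gives the same grasp; the last joint's range is limited). The gripper opens to 85 mm and grips with 20 to 120 N. Pads are 22 mm wide; open, the fingers measure 114 mm over their backs; the gripper's body (76 mm by 85 mm) begins 54 mm behind the grasp point. The pads swing forward as they close: fully open they stand 13 mm farther back than shut.
Start: joints at [59.908, 7.471, 85.268, -0, 87.261, -4.893], TCP at [255.435, 542.916, 231.292] pointing down, gripper open.
Joint ranges: [-169.43, 169.43], [-51.17, 129.36], [1.28, 143.12], [-76.62, 256.62], [0, 156.53], [-152.29, 152.29]. Speed limits (degrees/s): [136.94, 136.94, 159.86, 180, 180, 180].

### API

Orientations are given as [roll, pitch, yaw] about the fixed x, y, z axes, in that order (R = Rz(yaw) Ry(pitch) Rx(roll)).
In Python, from bench import status, viewer, job gives the robot as it stands.
- The arm moves only by the tool arm_command, never from a script. Its argument "targets" is a list that holds one entry, the list of rows, each a list of 7 numbers: the shift along the world's x, y, z in m, then the turn, a rotation vector about the world's x, y, z in rad, then the opening, from -1 (shut) to 1 (fully open). In form: [[[dx, dy, dz, rx, ry, rz, gripper], ...]]. A call has 1 to 10 rows; each row shifts and turns the commanded pose from where the row before left it; what a row does not reach is not made up. A row lasts 1/8 s, in which the tool goes at most 62.5 mm and 10.7 degrees, less where a joint would pass 70% of its speed; a pose out of reach is approached as far as the arm can. A call with a gripper value outside its range is refused whole. The fingers move at their own pace and stop on an object; "force" is the grip in N (left out, the last holds). Time passes only in rows, so rows that do not move let the fingers close. It gives the time, the measured TCP pose, the force, the opening and the grip force at its end, in the units of the state.
- status.sense(): the state, without advancing time (a new reading comes with each control period).
- viewer.snapshot(name): name is "scene" or "top" or "wrist"; returns the picture (384x512x3 uint8, red, green, blue); there is no depth.
- viewer.camera_model(name): a dict with "vertical_fov" (degrees; the focal length in pixels is half the picture's height over the tangent of half this angle, whatever the lens; pixels are square), "cx", "cy" (the principal point, pixels), "k1" (the pictures are not rectified: a ray, as slopes to the right and down, at radius r is drawn at 1 + k1 r^2 times it, then the intrinsics apply), "xyz" and "attitude" of the camera in the world. Camera axes: x right, y down, z forward; pixel columns grow to the right and rows downward; lengths in mm; the calibration is good to about 2 mm. A picture is of the moment at which its call begins: read the wrist's pose just before it. camera_model takes no time and is no camera call; for the wrist camera it gives the pose at the moment of the call.
- job.hand_in(): hands the job in; it is judged then, once.
The state is a dict: "time": time; "joint_pos": joint angles; "qd": joint speeds; "joint_efforts": joint torques, N m; "tool_pos": TCP position; "tcp_rot": TCP orientation; "ft_force": force on the tool from outside, world axes, zero at the start; "wrist_torque": the same for the moment, N m; "finger_gap": finger opening in mm; "grip_force": force on a finger pad.
Only numpy, scipy, OpenCV 4.12 (cv2) and the standard library are available. Lean on these libraries where they do the work, as an engineer would, in place of code of your own. Each camera call takes 0.05 s, during which the arm holds its last target. There are 200 camera calls.

## Working session

There is one attempt and no reset: what is moved stays moved. The work goes in short steps, Python scripts to look and compute and a tool call to move; the robot and the scene stay as the last step left them, time stands still between calls to the robot, and variables do not carry over. Pictures are saved under pics/ and viewed, at most 10 in all, crops included, and the job is handed in when it is done.

Besides the shell and the picture viewer there is one more tool, called after "Call:" in YAML: its name, and indented under it one key for each argument. arm_command: Moves the arm, as the interface text tells. Its arguments: {"type":"object","properties":{"targets":{"type":"array"},"force":{"type":"number"}},"required":["targets"]}

```bash
mkdir -p pics
python3 - <<'E'
from bench import status, viewer
import cv2,numpy as np
s=status.sense();print({k:np.round(v,2).tolist() for k,v in s.items()})
a=[]
for n in ("top","scene"):
    im=viewer.snapshot(n);cv2.imwrite(f"pics/{n}0.png",im[:,:,::-1]);print(n,viewer.camera_model(n))
E
ls
```

```text
{'time': 0.0, 'joint_pos': [59.91, 7.52, 85.33, 0.0, 87.26, -4.89], 'qd': [0.01, 0.04, 0.09, 0.1, 0.02, -0.09], 'joint_efforts': [0.0, -56.94, -50.06, -0.0, 0.01, -0.0], 'tool_pos': [255.15, 542.43, 230.23], 'tcp_rot': [-179.89, -0.01, 154.8], 'ft_force': [1.0, 0.05, -0.63], 'wrist_torque': [0.01, 0.03, 0.01], 'grip_force': 0.0, 'finger_gap': 85.33}
top {'vertical_fov': 57.929756249425346, 'cx': 256.2631851453817, 'cy': 190.76098482681058, 'k1': -0.05948701353808802, 'xyz': array([255.33210911, 111.20958158, 905.11409201]), 'attitude': array([-160.08157   ,   -0.48819665, -107.25495911])}
scene {'vertical_fov': 47.56907574699095, 'cx': 252.4207715939828, 'cy': 192.40750557702657, 'k1': -0.0122940305100477, 'xyz': array([ -65.8286264 , -296.45604307,  675.08759766]), 'attitude': array([-131.21966632,    0.33880186,  -62.15749684])}
pics
```

View pics/top0.png

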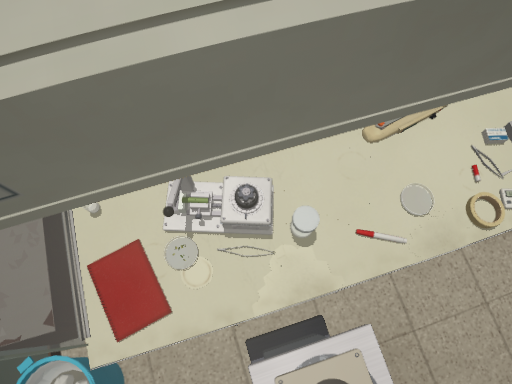

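View pics/scene0.png

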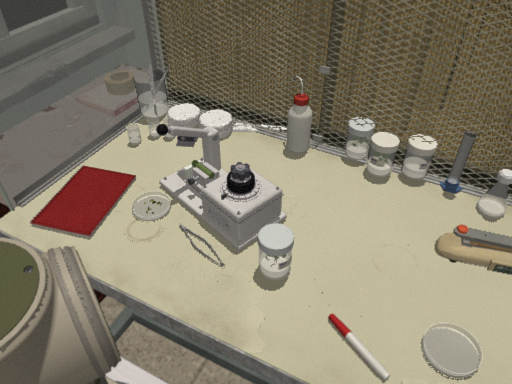

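Top view: the dial is at about (247,197), the jar at (305,222) and the dish at (182,253). The knife arm's ball is at (168,212), and the forceps lie at (246,252). The scene view agrees, with the dial at (240,180). Next I'll measure the dial.

```bash
cat > h.py <<'E'
import numpy as np,cv2
from scipy.spatial.transform import Rotation as R
from scipy.optimize import brentq
def f(m): return 192/np.tan(np.radians(m["vertical_fov"]/2))
def K(m): return np.array([[f(m),0,m["cx"]],[0,f(m),m["cy"]],[0,0,1.]])
def Rot(m): return R.from_euler("xyz",m["attitude"],degrees=True).as_matrix()
def ray(m,u,v):
    p=np.array([(u-m["cx"])/f(m),(v-m["cy"])/f(m)]);rd=np.hypot(*p)
    r=brentq(lambda r:r*(1+m["k1"]*r*r)-rd,0,1.5) if rd>1e-9 else 0
    p=p*(r/rd if rd>1e-9 else 1)
    return Rot(m)@np.array([p[0],p[1],1])
def onz(m,u,v,z):
    d=ray(m,u,v);c=np.array(m["xyz"]);return c+d*(z-c[2])/d[2]
def proj(m,P):
    q=Rot(m).T@(np.array(P)-m["xyz"]);p=q[:2]/q[2];p=p*(1+m["k1"]*(p@p))
    return p*f(m)+[m["cx"],m["cy"]]
def rect(im,m,c,z,half,n=600):
    "image resampled on world plane z; image up=+x, left=+y"
    s=2*half/n;g=np.arange(n)
    X=c[0]+half-g*s;Y=c[1]+half-g*s
    P=np.stack(np.meshgrid(X,Y,indexing="ij")+[np.full((n,n),z)] if False else [*np.meshgrid(X,Y,indexing="ij"),np.full((n,n),float(z))],-1)
    q=(P-m["xyz"])@Rot(m);p=q[...,:2]/q[...,2:];p=p*(1+m["k1"]*(p**2).sum(-1,keepdims=True))
    p=p*f(m)+[m["cx"],m["cy"]]
    return cv2.remap(im,p[...,0].astype(np.float32),p[...,1].astype(np.float32),cv2.INTER_LINEAR)
E
python3 - <<'E'
from bench import viewer
from h import *
for n,u,v in (("top",247,196),("scene",240,180)):
    m=viewer.camera_model(n);im=cv2.imread(f"pics/{n}0.png")
    g=im.max(2);mask=((g<75)).astype(np.uint8)
    k,l,st,ce=cv2.connectedComponentsWithStats(mask)
    for i in range(1,k):
        if st[i,4]>60 and np.hypot(*(ce[i]-[u,v]))<30: print(n,st[i],ce[i],onz(m,*ce[i],115))
m=viewer.camera_model("top")
for nm,p,z in (("jar",(305,213),95),("dish",(182,253),10),("ball",(168,212),190),("fcps",(246,252),5),("case BL",(222,178),90),("BR",(271,178),90),("FR",(272,224),90),("FL",(222,224),90)): print(nm,onz(m,*p,z).round(1))
a=cv2.resize(cv2.imread("pics/top0.png")[150:280,140:330],None,fx=4,fy=4,interpolation=cv2.INTER_CUBIC);cv2.imwrite("pics/crop.png",a)
E
```

```text
top [235 194  23  14  77] [246.37662338 203.32467532] [503.19266349  51.92836153 115.        ]
scene [227 168  28  26 489] [240.22290389 182.1799591 ] [514.20484568  41.32122303 115.        ]
jar [443.8 -78.8  95. ]
dish [455.8 241.9  10. ]
ball [510.3 224.2 190. ]
fcps [410.8  82.8   5. ]
case BL [593.7  89.7  90. ]
BR [557.2 -29.   90. ]
FR [442.5   5.9  90. ]
FL [478.1 121.4  90. ]
```

View pics/crop.png

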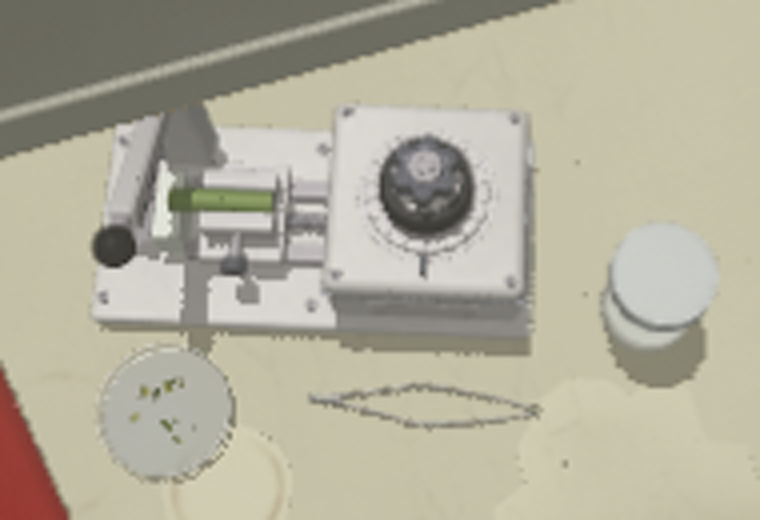

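The nut is at crop (425,163) and the fixed index at crop (422,265). The case corners average to (518,47), which fits the dial blobs. I'll move above it for a wrist view.

Call:
arm_command:
  targets:
    - [[0.025,-0.05,0.004,0,0,0,1],[0.025,-0.05,0.004,0,0,0,1],[0.025,-0.05,0.004,0,0,0,1],[0.025,-0.05,0.004,0,0,0,1],[0.025,-0.05,0.004,0,0,0,1],[0.025,-0.05,0.004,0,0,0,1],[0.025,-0.05,0.004,0,0,0,1],[0.025,-0.05,0.004,0,0,0,1],[0.025,-0.05,0.004,0,0,0,1],[0.025,-0.045,0.004,0,0,0,1]]

```text
time: 1.35
tool_pos: [505.8, 46.0, 271.1]
tcp_rot: [-180.0, -0.0, 154.8]
ft_force: [1.4, 1.6, 0.9]
finger_gap: 85.6
grip_force: 0.0
```

Run:
```python
from bench import status, viewer
from h import *
import json
s=status.sense();m=viewer.camera_model("wrist");im=viewer.snapshot("wrist")
print(s["time"],s["tool_pos"],s["tcp_rot"],s["joint_pos"],m)
cv2.imwrite("pics/w1.png",im[:,:,::-1])
json.dump({k:np.array(v).tolist() for k,v in m.items()},open("w1.json","w"))
```

```text
1.35 [505.75439826  46.00069391 271.09386664] [-1.79992329e+02 -2.27703163e-02  1.54771089e+02] [-5.91122792e-01 -7.68219355e+00  9.62752293e+01  2.52020404e-03
  9.14308596e+01 -6.53621509e+01] {'vertical_fov': 60.752165289828476, 'cx': 255.47634165048842, 'cy': 191.9779809754951, 'k1': -0.008860419902862623, 'xyz': array([445.99090369,  74.93246893, 414.24202552]), 'attitude': array([1.64930337e+02, 1.81420942e-03, 6.48013458e+01])}
```

View pics/w1.png

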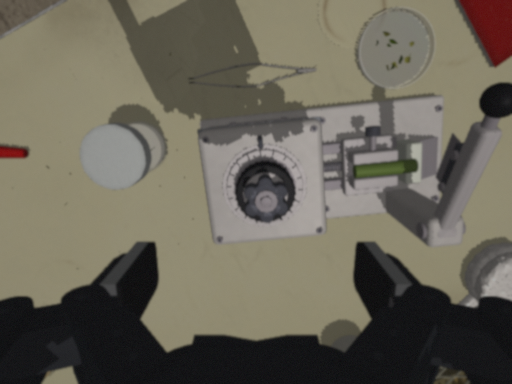

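The wrist view shows the nut at (266,202), the drum at (265,190), the index at (261,141) and the case corners at (205,135), (313,127), (321,230) and (219,239). The jar and dish are undisturbed. Next I'll rectify at the knob and ring heights.

Run:
```python
from h import *
import json
m={k:np.array(v) if isinstance(v,list) else v for k,v in json.load(open("w1.json")).items()}
im=cv2.imread("pics/w1.png")
for p in ((205,135),(313,127),(321,230),(219,239)): print(onz(m,*p,90).round(1))
print("nut",onz(m,266,202,146).round(1))
g=im.max(2).astype(np.uint8)
k,l,st,ce=cv2.connectedComponentsWithStats((g<90).astype(np.uint8))
for i in range(1,k):
    if st[i,4]>100 and np.hypot(*(ce[i]-[265,190]))<30: print(st[i],ce[i],onz(m,*ce[i],120).round(1))
c=(518,48)
a=rect(im,m,c,142,30,400);b=rect(im,m,c,97,45,400)
o=np.hstack([a,b]);cv2.line(o,(200,195),(200,205),(0,0,255));cv2.line(o,(195,200),(205,200),(0,0,255))
cv2.line(o,(600,195),(600,205),(0,0,255));cv2.line(o,(595,200),(605,200),(0,0,255))
o=np.clip(o.astype(float)*1.4,0,255).astype(np.uint8)
cv2.imwrite("pics/r1.png",o)
```

```text
[451.6  17.6  90. ]
[489.5 116.3  90. ]
[592.2  82.8  90. ]
[555.4 -19.6  90. ]
nut [523.2  48.5 146. ]
[ 235  157   60   65 2564] [263.57293292 187.31435257] [516.8  49.9 120. ]
```

View pics/r1.png

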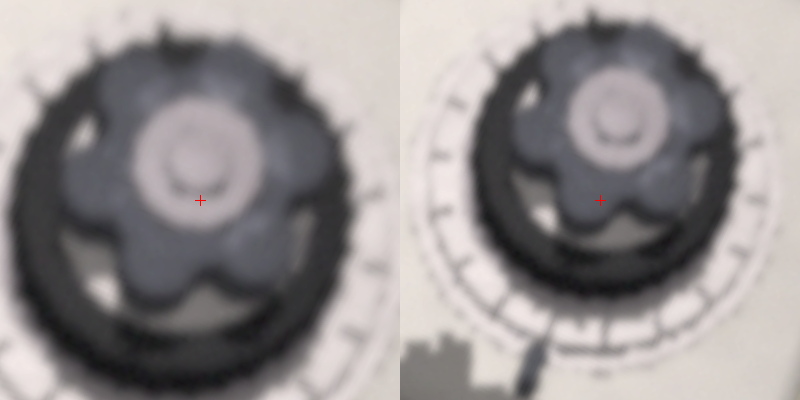

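The knob lobes show clearly in the left panel, centred near (194,167). That gives a knob axis of about (523,49), and the ring ticks and case corners give (522,49). Next, the lobe phase numerically.

Run:
```python
from h import *
import json
m={k:np.array(v) if isinstance(v,list) else v for k,v in json.load(open("w1.json")).items()}
im=cv2.imread("pics/w1.png").astype(np.float32)
a=rect(im,m,(522.8,48.8),140,30,600)
br=a[...,0]-a[...,2]
mask=((br>6)&(a.max(2)>60)&(a.max(2)<140)).astype(np.uint8)
cs,_=cv2.findContours(mask,cv2.RETR_EXTERNAL,cv2.CHAIN_APPROX_NONE);c=max(cs,key=cv2.contourArea)
(cx,cy),r=cv2.minEnclosingCircle(c);print("encl",522.8+(300-cy)*.1,48.8+(300-cx)*.1,r*.1,cv2.contourArea(c)*.01)
p=c[:,0,:].astype(float);th=np.arctan2(cx-p[:,0],cy-p[:,1]);rr=np.hypot(p[:,0]-cx,p[:,1]-cy)*.1
# lobes: farthest in each 60deg
t=np.radians(np.arange(360));d=[rr[np.abs(np.angle(np.exp(1j*(th-x))))<.05].max(initial=0) for x in t]
F=np.sum(np.array(d)*np.exp(-6j*t))/180;print("lobe",-np.degrees(np.angle(F))/6%60 if 0 else (-np.degrees(np.angle(np.sum(np.array(d)*np.exp(-6j*t))))/6)%60,abs(F))
pol=lambda z,r0:[cv2.cvtColor(rect(im,m,(522.8,48.8),z,45,900).astype(np.uint8),6)]
b=rect(im,m,(522.8,48.8),97,45,900).max(2)
for r0 in (31,33,35,36.5):
    t=np.radians(np.arange(0,360,1.));u=450-10*r0*np.sin(t);v=450-10*r0*np.cos(t)
    q=cv2.remap(b,u[None].astype(np.float32),v[None].astype(np.float32),1)[0]
    q=q-np.convolve(np.r_[q[-7:],q,q[:7]],np.ones(15)/15,'valid')
    print(r0,[ (i,int(q[i])) for i in range(360) if q[i]<-12 and q[i]==q[np.arange(i-4,i+5)%360].min()])
```

```text
encl 517.1999999999999 60.099999999999994 6.762406158447266 24.55
lobe 45.53340074013321 0.38914221563332163
31 [(43, -15), (54, -13), (143, -18), (267, -13)]
33 [(22, -14), (42, -25), (143, -18), (163, -21), (173, -18), (184, -22), (223, -12), (280, -13), (291, -12)]
35 [(2, -25), (11, -12), (22, -26), (42, -21), (62, -21), (82, -20), (102, -25), (122, -25), (142, -25), (163, -22), (183, -26), (203, -21), (223, -21), (243, -18), (263, -18), (282, -16), (302, -21), (321, -17)]
36.5 [(1, -34), (22, -23), (42, -19), (62, -20), (82, -20), (102, -20), (122, -22), (142, -25), (162, -25), (183, -23), (203, -22), (223, -21), (243, -20), (263, -19), (283, -22), (302, -21), (321, -22), (341, -13)]
```

The ring ticks fall every 20° about (522.8, 48.8), which confirms the axis. A tick sits at the index bearing of 163°. The lobes are at about 38°, so I need the closing line at 68° (+3°).

Call:
arm_command:
  targets:
    - [[0.017,0.0028,-0.03,0,0,0.05,1],[0,0,-0.05,0,0,0,1],[0,0,-0.05,0,0,0,1],[0,0,-0.016,0,0,0,1],[0,0,0,0,0,0,1]]
  force: 60

```text
time: 2.02
tool_pos: [521.7, 50.8, 124.7]
tcp_rot: [-180.0, -0.1, 157.7]
ft_force: [0.2, 0.2, -0.3]
finger_gap: 85.9
grip_force: 0.0
```

Run:
```python
from bench import status
s=status.sense();print(s["tool_pos"],s["tcp_rot"],s["ft_force"],s["wrist_torque"],s["time"])
```

```text
[521.72223389  50.7603976  124.74062227] [-1.79950404e+02 -1.18162315e-01  1.57667955e+02] [ 0.16756263  0.2113419  -0.34233334] [-0.01103867 -0.02213965  0.03458905] 2.025
```

Call:
arm_command:
  targets:
    - [[0.0005,-0.001,0,0,0,0,1],[0,0,0,0,0,0,1]]

```text
time: 2.28
tool_pos: [524.6, 49.7, 127.7]
tcp_rot: [179.9, 0.2, 157.7]
ft_force: [0.7, 0.6, 0.4]
finger_gap: 85.0
grip_force: 0.0
```

Call:
arm_command:
  targets:
    - [[0,0,0,0,0,0,-0.3],[0,0,0,0,0,0,-0.3],[0,0,0,0,0,0,-0.3],[0,0,0,0,0,0,-0.3],[0,0,0,0,0,0,-0.3],[0,0,0,0,0,0,-0.3]]
  force: 60

```text
time: 3.02
tool_pos: [522.4, 48.0, 126.2]
tcp_rot: [-179.8, -0.0, 157.6]
ft_force: [-8.1, -7.6, 10.9]
finger_gap: 35.9
grip_force: 59.8
```

Run:
```python
from bench import status
s=status.sense();print(s["tool_pos"],s["tcp_rot"],s["ft_force"],s["wrist_torque"],s["finger_gap"],s["time"])
```

```text
[522.44076534  48.03593392 126.23524778] [-1.79817975e+02 -7.54678575e-04  1.57641596e+02] [-8.0728643  -7.56727466 10.85591081] [-1.47050836  1.33849801 -0.01595516] 35.86914693532407 3.025
```

Call:
arm_command:
  targets:
    - [[-0.0005,-0.0005,0.001,0,0,0,-0.3],[0,0,0,0,0,-0.1,-0.3],[0,0,0,0,0,-0.1,-0.3]]
  force: 70

```text
time: 3.4
tool_pos: [522.5, 48.2, 126.4]
tcp_rot: [-179.9, 0.1, 146.0]
ft_force: [-0.4, -4.3, 1.0]
finger_gap: 35.8
grip_force: 70.7
```

Run:
```python
from bench import status
s=status.sense();print(s["tool_pos"],s["tcp_rot"],s["ft_force"],s["wrist_torque"],s["finger_gap"],s["time"])
```

```text
[522.47254465  48.18263821 126.43909447] [-1.79915278e+02  5.74440398e-02  1.46012953e+02] [-0.38921707 -4.28861251  0.97192488] [-0.91014083  0.11542997  0.16434282] 35.757328082241024 3.4
```

Call:
arm_command:
  targets:
    - [[0,0,0,0,0,-0.17,-0.3],[0,0,0,0,0,-0.17,-0.3],[0,0,0,0,0,-0.17,-0.3],[0,0,0,0,0,-0.17,-0.3],[0,0,0,0,0,-0.17,-0.3],[0,0,0,0,0,-0.17,-0.3],[0,0,0,0,0,-0.17,-0.3],[0,0,0,0,0,-0.17,-0.3],[0,0,0,0,0,0,-0.3]]

```text
time: 4.53
tool_pos: [523.7, 48.7, 126.5]
tcp_rot: [179.8, -0.0, 68.1]
ft_force: [8.5, -1.4, -3.5]
finger_gap: 35.7
grip_force: 70.4
```

Run:
```python
from bench import status
s=status.sense();print(s["tool_pos"],s["tcp_rot"],s["ft_force"],s["wrist_torque"],s["finger_gap"],s["joint_pos"])
```

```text
[523.67072302  48.65490079 126.48639768] [ 1.79838026e+02 -1.49398520e-02  6.81139314e+01] [ 8.51252283 -1.40038953 -3.46929445] [-0.28920227 -0.97137301 -0.12965809] 35.681306666970045 [-2.46578560e-01  1.93824413e-01  1.04054758e+02 -4.73313978e-02
  7.55953545e+01  2.16512233e+01]
```

Turned 89.5° under a steady drag torque. I'll release, lift and look.

Call:
arm_command:
  targets:
    - [[0,0,0,0,0,0,1],[0,0,0,0,0,0,1],[0,0,0,0,0,0,1],[0,0,0.03,0,0,0,1],[0,0,0.06,0,0,0,1],[0,0,0.05,0,0,0,1],[0,0,0,0,0,0,1]]

```text
time: 5.4
tool_pos: [525.0, 49.3, 272.2]
tcp_rot: [179.5, -0.2, 68.3]
ft_force: [-0.3, -0.6, 0.6]
finger_gap: 85.6
grip_force: 0.0
```

```bash
cat > look.py <<'E'
from bench import status, viewer
from h import *
import sys
C=(522.8,48.8)
s=status.sense();m=viewer.camera_model("wrist");im=viewer.snapshot("wrist")
print(s["time"],s["tool_pos"],s["tcp_rot"],m["xyz"])
B=im[:,:,::-1].astype(np.float32)
b=rect(B,m,C,97,45,900).max(2)
for r0 in (31,33,35,36.5):
    t=np.radians(np.arange(0,360,1.));u=450-10*r0*np.sin(t);v=450-10*r0*np.cos(t)
    q=cv2.remap(b,u[None].astype(np.float32),v[None].astype(np.float32),1)[0]
    q=q-np.convolve(np.r_[q[-7:],q,q[:7]],np.ones(15)/15,'valid')
    print(r0,[ (i,int(q[i])) for i in range(360) if q[i]<-10 and q[i]==q[np.arange(i-4,i+5)%360].min()])
a=rect(B,m,C,142,30,400);d=rect(B,m,C,97,45,400)
cv2.imwrite(f"pics/{sys.argv[1]}.png",np.clip(np.hstack([a,d])*1.3,0,255))
E
python3 look.py r2
```

```text
5.4 [525.02122637  49.30165505 272.16505381] [179.49283451  -0.20191441  68.2957525 ] [547.83000104 111.40351887 415.51497334]
31 [(1, -20), (142, -15), (332, -12)]
33 [(2, -38), (21, -10), (102, -11), (123, -12), (142, -18), (164, -14), (204, -11)]
35 [(2, -46), (21, -25), (42, -19), (61, -21), (82, -27), (102, -22), (122, -20), (143, -19), (163, -19), (173, -11), (183, -13), (203, -11), (224, -14), (244, -12), (264, -12), (286, -13), (302, -16), (322, -15), (342, -21)]
36.5 [(2, -41), (22, -25), (42, -17), (62, -21), (82, -26), (102, -25), (122, -17), (142, -18), (163, -14), (183, -14), (203, -10), (224, -13), (243, -17), (263, -11), (283, -19), (302, -23), (322, -22), (342, -20)][ WARN:0@1.560] global loadsave.cpp:1063 imwrite_ Unsupported depth image for selected encoder is fallbacked to CV_8U.
```

View pics/r2.png

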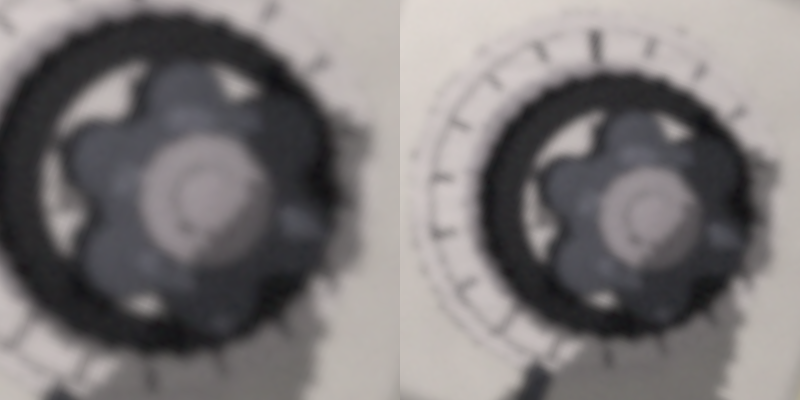

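The long tick is at bearing 2°, rectified (595,45), and the dial has not moved. The lobes are now at about 5–8°, so the knob is loosened by 90°. Four clicks clockwise should put the long tick at 282°. Next I'll descend to the drum.

Call:
arm_command:
  targets:
    - [[-0.0005,0,-0.05,0,0,0,1],[0,0,-0.05,0,0,0,1],[0,0,-0.05,0,0,0,1],[0,0,0,0,0,0,1],[0,0,0,0,0,0,1]]

```text
time: 6.08
tool_pos: [522.3, 49.2, 117.4]
tcp_rot: [180.0, -0.0, 68.3]
ft_force: [0.2, 0.2, 1.0]
finger_gap: 85.6
grip_force: 0.0
```

Call:
arm_command:
  targets:
    - [[0,0,0,0,0,0,1]]

```text
time: 6.2
tool_pos: [523.8, 49.2, 119.1]
tcp_rot: [179.8, -0.1, 68.3]
ft_force: [0.7, -0.3, 1.0]
finger_gap: 85.5
grip_force: 0.0
```

Call:
arm_command:
  targets:
    - [[0,0,0,0,0,0,1]]

```text
time: 6.32
tool_pos: [523.4, 49.3, 118.4]
tcp_rot: [179.8, -0.1, 68.3]
ft_force: [0.4, 1.1, 0.3]
finger_gap: 85.4
grip_force: 0.0
```

Call:
arm_command:
  targets:
    - [[-0.0003,-0.0003,-0.0175,0,0,0,1],[0,0,0,0,0,0,1],[0,0,0,0,0,0,0],[0,0,0,0,0,0,0],[0,0,0,0,0,0,0],[0,0,0,0,0,0,0],[0,0,0,0,0,0,0]]
  force: 80

```text
time: 7.2
tool_pos: [523.6, 48.2, 100.4]
tcp_rot: [179.7, -0.0, 68.3]
ft_force: [4.2, -3.8, 2.7]
finger_gap: 53.4
grip_force: 83.8
```

Run:
```python
from bench import status
s=status.sense();print(s["tool_pos"],s["tcp_rot"],s["ft_force"],s["wrist_torque"],s["finger_gap"],s["joint_pos"])
```

```text
[523.62425355  48.21493308 100.40283619] [ 1.79745614e+02 -3.70581889e-02  6.82717635e+01] [ 4.19593962 -3.78977274  2.68016459] [-0.48480319 -0.51184045  0.02705729] 53.40852521182078 [-2.85940732e-01  1.71755925e+00  1.05408941e+02 -6.12988676e-02
  7.26231826e+01  2.14605575e+01]
```

Call:
arm_command:
  targets:
    - [[0,0,0,0,0,-0.1745,0],[0,0,0,0,0,-0.1745,0],[0,0,0,0,0,-0.1745,0],[0,0,0,0,0,-0.1745,0],[0,0,0,0,0,-0.1745,0],[0,0,0,0,0,-0.1745,0],[0,0,0,0,0,-0.1745,0],[0,0,0,0,0,-0.1745,0],[0,0,0,0,0,0,0]]

```text
time: 8.32
tool_pos: [524.0, 47.4, 100.4]
tcp_rot: [179.9, -0.3, -11.9]
ft_force: [6.2, -5.6, 0.9]
finger_gap: 53.3
grip_force: 85.1
```

Run:
```python
from bench import status
s=status.sense();print(s["tool_pos"],s["tcp_rot"],s["ft_force"],s["wrist_torque"],s["finger_gap"],s["joint_pos"])
```

```text
[524.02090306  47.44949408 100.43888621] [179.92940026  -0.32075144 -11.87712049] [ 6.22639099 -5.60153082  0.85324507] [-1.26337494 -0.90034653 -0.05069161] 53.26707606701903 [ -0.31725951   1.72391907 105.39865943  -0.13985978  72.57737228
 101.60158569]
```

Turned 80.2° with almost no residual torque. I'll release, lift and start turning back, then check the ticks.

Call:
arm_command:
  targets:
    - [[0,0,0,0,0,0,1],[0,0,0,0,0,0,1],[0,0,0,0,0,0,1],[0,0,0.03,0,0,0,1],[0,0,0.06,0,0,0.17,1],[0,0,0.06,0,0,0.17,1],[0,0,0.02,0,0,0.17,1],[0,0,0,0,0,0.17,1],[0,0,0,0,0,0.17,1],[0,0,0,0,0,0,1]]

```text
time: 9.57
tool_pos: [521.5, 49.1, 268.8]
tcp_rot: [-180.0, 0.0, 37.0]
ft_force: [-1.0, 0.7, -1.0]
finger_gap: 85.7
grip_force: 0.0
```

```bash
python3 look.py r3 2>/dev/null
```

```text
9.575 [521.53698907  49.05251543 268.81072406] [-1.79994119e+02  1.56759007e-03  3.69570836e+01] [574.01142414  89.53603424 411.88180416]
31 [(137, -14), (147, -19), (159, -14), (300, -11)]
33 [(41, -11), (82, -11), (161, -14), (183, -15), (193, -10), (282, -30)]
35 [(1, -23), (22, -25), (41, -27), (62, -21), (82, -26), (102, -18), (123, -22), (143, -22), (163, -21), (183, -21), (204, -21), (223, -15), (243, -19), (282, -42), (303, -17), (322, -16), (342, -23)]
36.5 [(1, -27), (21, -23), (42, -23), (62, -20), (82, -25), (102, -18), (123, -19), (142, -20), (162, -17), (183, -20), (203, -21), (223, -14), (243, -18), (253, -12), (263, -12), (283, -39), (303, -17), (322, -22), (342, -22)]
```

View pics/r3.png

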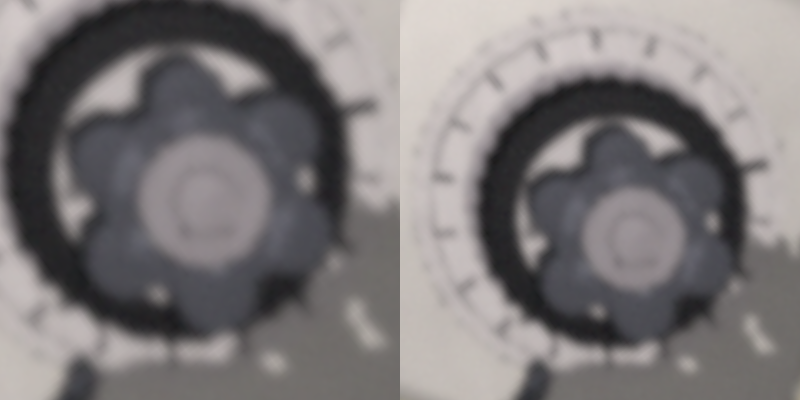

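The long tick is now at 282°, rectified (755,165), so that is exactly four clicks. The knob is where I left it. Back to the knob at yaw 68°.

Call:
arm_command:
  targets:
    - [[0,0,-0.04,0,0,0.18,1],[0,0,-0.05,0,0,0.18,1],[0,0,-0.04,0,0,0.183,1],[0,0,-0.01,0,0,0,1],[0,0,0,0,0,0,1]]

```text
time: 10.25
tool_pos: [521.6, 48.9, 129.1]
tcp_rot: [-180.0, 0.0, 67.8]
ft_force: [0.4, -0.6, 0.2]
finger_gap: 85.2
grip_force: 0.0
```

Call:
arm_command:
  targets:
    - [[0,0,0,0,0,0,1]]

```text
time: 10.38
tool_pos: [523.2, 48.9, 131.1]
tcp_rot: [179.8, -0.1, 67.9]
ft_force: [0.3, 0.1, 0.2]
finger_gap: 85.4
grip_force: 0.0
```

Call:
arm_command:
  targets:
    - [[0,0,0,0,0,0,1]]

```text
time: 10.5
tool_pos: [523.0, 48.9, 130.8]
tcp_rot: [179.8, -0.1, 68.0]
ft_force: [-0.4, -0.5, 1.2]
finger_gap: 85.1
grip_force: 0.0
```

Call:
arm_command:
  targets:
    - [[0,0,-0.004,0,0,0,1],[0,0,0,0,0,0,-0.3],[0,0,0,0,0,0,-0.3],[0,0,0,0,0,0,-0.3],[0,0,0,0,0,0,-0.3],[0,0,0,0,0,0,-0.3],[0,0,0,0,0,0,-0.3]]
  force: 80

```text
time: 11.38
tool_pos: [523.5, 48.2, 126.0]
tcp_rot: [179.8, -0.0, 68.1]
ft_force: [7.4, -2.7, 0.5]
finger_gap: 35.2
grip_force: 79.8
```

Call:
arm_command:
  targets:
    - [[0,0,0.0005,0,0,0.17,-0.3],[0,0,0,0,0,0.17,-0.3],[0,0,0,0,0,0.17,-0.3],[0,0,0,0,0,0.17,-0.3],[0,0,0,0,0,0.17,-0.3],[0,0,0,0,0,0.17,-0.3],[0,0,0,0,0,0.17,-0.3],[0,0,0,0,0,0.17,-0.3],[0,0,0,0,0,0.1,-0.3],[0,0,0,0,0,0,-0.3]]

```text
time: 12.62
tool_pos: [522.8, 47.9, 126.0]
tcp_rot: [-180.0, 0.2, 151.8]
ft_force: [4.2, -4.8, -0.4]
finger_gap: 35.6
grip_force: 80.5
```

```bash
cat > s.py <<'E'
from bench import status
s=status.sense();print(s["tool_pos"],s["tcp_rot"],s["ft_force"],s["wrist_torque"],s["finger_gap"],s["joint_pos"])
E
python3 s.py
```

```text
[522.80446536  47.86965437 125.96487301] [-1.79983297e+02  1.76666066e-01  1.51832819e+02] [ 4.19702093 -4.78225103 -0.4458805 ] [-0.84403146 -0.58126938  0.14727786] 35.63513507577902 [-2.97125815e-01  9.11848092e-02  1.04214950e+02 -1.00533241e-01
  7.55455199e+01 -6.21049505e+01]
```

Call:
arm_command:
  targets:
    - [[0,0,0,0,0,0.05,-0.3],[0,0,0,0,0,0.05,-0.3],[0,0,0,0,0,0.02,-0.3]]
  force: 100

```text
time: 13.0
tool_pos: [522.8, 47.8, 126.1]
tcp_rot: [-180.0, 0.2, 158.7]
ft_force: [3.6, -4.9, 1.3]
finger_gap: 34.9
grip_force: 99.5
```

```bash
python3 s.py
```

```text
[522.79844035  47.77131427 126.09202174] [-1.79957347e+02  1.73265417e-01  1.58659787e+02] [ 3.5538188  -4.871226    1.25562772] [-0.89692266 -0.43977269 -0.1508671 ] 34.941606933212114 [-3.04663534e-01  8.37992270e-02  1.04208364e+02 -1.05330832e-01
  7.55614520e+01 -6.89382528e+01]
```

Call:
arm_command:
  targets:
    - [[0,0,0,0,0,0.025,-0.3],[0,0,0,0,0,0,-0.3]]

```text
time: 13.25
tool_pos: [522.8, 47.8, 126.1]
tcp_rot: [-180.0, 0.2, 160.1]
ft_force: [3.3, -5.3, 1.4]
finger_gap: 35.0
grip_force: 99.7
```

```bash
python3 s.py
```

```text
[522.788223    47.80856752 126.08574649] [-1.79952175e+02  1.72454538e-01  1.60069377e+02] [ 3.27099687 -5.31753415  1.37347873] [-0.92368515 -0.46438603  0.14228226] 34.98132335070595 [-2.99901410e-01  8.32467368e-02  1.04209608e+02 -1.06341778e-01
  7.55608052e+01 -7.03428216e+01]
```

Call:
arm_command:
  targets:
    - [[0,0,0,0,0,0.025,-0.3],[0,0,0,0,0,0,-0.3]]

```text
time: 13.5
tool_pos: [522.8, 47.8, 126.1]
tcp_rot: [-180.0, 0.2, 161.4]
ft_force: [2.4, -3.4, 1.0]
finger_gap: 34.8
grip_force: 99.7
```

```bash
python3 s.py
```

```text
[522.80422432  47.77427236 126.09038069] [-1.79968756e+02  1.64739225e-01  1.61398263e+02] [ 2.41932981 -3.40260474  0.96036935] [-0.86915231 -0.43960959 -1.20647218] 34.802787178392656 [-3.18756859e-01  8.26358113e-02  1.04209686e+02 -8.40006528e-02
  7.55610716e+01 -7.16961337e+01]
```

The torque jumps to 1.2 Nm against 0.15 Nm of drag, so the knob is on its stop. I'll release, lift and check.

Call:
arm_command:
  targets:
    - [[0,0,0,0,0,0,1],[0,0,0,0,0,0,1],[0,0,0,0,0,0,1],[0,0,0.03,0,0,0,1],[0,0,0.06,0,0,0,1],[0,0,0.055,0,0,0,1],[0,0,0,0,0,0,1],[0,0,0,0,0,0,1]]

```text
time: 14.5
tool_pos: [521.5, 49.0, 270.0]
tcp_rot: [180.0, -0.0, 161.5]
ft_force: [-0.6, 0.1, -0.2]
finger_gap: 85.2
grip_force: 0.0
```

```bash
python3 look.py r4 2>/dev/null; python3 -c "
from bench import viewer;import cv2;cv2.imwrite('pics/w4.png',viewer.snapshot('wrist')[:,:,::-1])"
```

```text
14.5 [521.53336658  49.02685901 269.97974371] [ 1.79998069e+02 -2.05684968e-03  1.61515292e+02] [458.82275127  70.78215614 413.05862259]
31 [(47, -13), (59, -10), (124, -10), (137, -18), (148, -20), (219, -14), (229, -15), (241, -13), (269, -13), (281, -11)]
33 [(24, -13), (122, -10), (148, -11), (177, -14), (187, -18), (208, -17), (242, -10), (282, -35), (292, -12), (302, -14)]
35 [(2, -25), (22, -22), (41, -18), (61, -22), (82, -20), (102, -23), (122, -24), (142, -23), (163, -25), (182, -17), (203, -22), (223, -19), (242, -20), (262, -19), (282, -43), (302, -21), (312, -11), (323, -26), (342, -14)]
36.5 [(2, -26), (22, -25), (41, -19), (62, -24), (82, -24), (102, -25), (122, -22), (143, -22), (162, -24), (183, -24), (203, -21), (223, -21), (243, -19), (263, -21), (282, -46), (302, -22), (322, -22), (342, -20)]
```

View pics/r4.png

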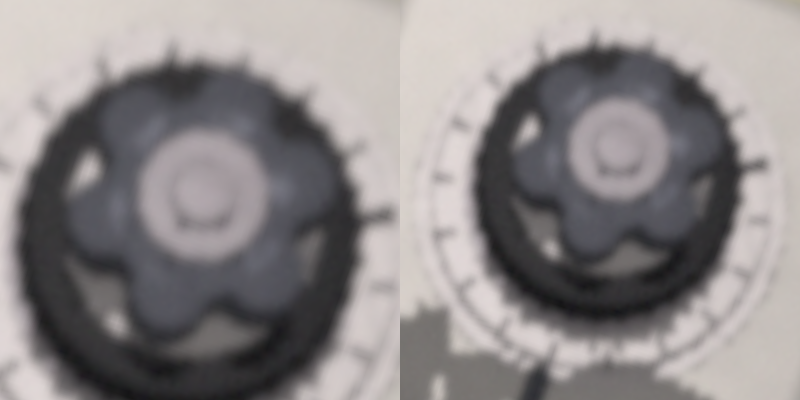

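View pics/w4.png

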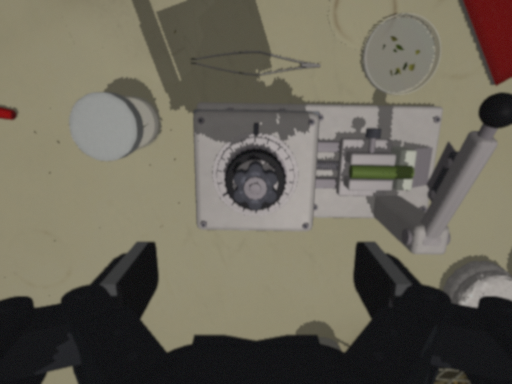

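The long tick stays at 282° and the knob lobes are back at their starting angle, against the stop. The jar at (100,125), the dish at (400,50) and the forceps are undisturbed.

```bash
python3 -c "from bench import job;print(job.hand_in())"
```

```text
the job is handed in; nothing more can be done
None
```

The job is handed in at about 14.6 s on the robot's clock: clamp knob loosened about 90°, dial turned exactly four clicks clockwise (long tick from 2° to 282°), clamp knob tightened back onto its stop, and the jar, dish and knife arm not touched.

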